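# Pair the finial, then hold the sprung lid at its pointer

## Robot

A 6-joint arm with a two-finger parallel gripper is mounted at the origin on a cart in front of the work surface, level with it; the furniture and walls round the work are solid. World frame = base frame: x ahead of the robot, y to its left, z up, the work surface at z = 0. Lengths are in mm, angles in rad, forces in N, time in s.
With the tool pointing down it reaches from about 275 to 825 mm from the base axis. Payload 4.9 kg.
Tool frame: the origin (TCP) lies at the very end of the fingers, on their centre line; the grasp point (between the pads) lies 19 mm behind it; z points along the fingers, y is the line along which they close (so a half turn about z gives the same grasp; the last joint's range is limited). The gripper opens to 85 mm and grips with 20 to 120 N. Pads are 22 mm wide; open, the fingers measure 114 mm over their backs; the gripper's body (76 mm by 85 mm) begins 54 mm behind the grasp point. The pads swing forward as they close: fully open they stand 13 mm farther back than shut.
Start: joints at [-1.3, 0.326, -0.193, 1.052, 0, 1.437], TCP at [216.622, -505.562, 231.281] pointing down, gripper open.
Joint ranges: [-2.65, 2.65], [-0.97, 1.79], [-1.3, 1.35], [-1.93, 2.1], [-1.47, 1.37], [-3.14, 3.14]. Speed limits (rad/s): [2.57, 2.57, 3.14, 3.14, 3.14, 3.14].

## Interface

Orientations are given as [roll, pitch, yaw] about the fixed x, y, z axes, in that order (R = Rz(yaw) Ry(pitch) Rx(roll)).
In Python, from bench import bot, solve_ik, imaging gives the robot as it stands. Calls block until the motion is done:
- bot.move_ptp(position, orientation): joint-space move of the TCP to a pose.
- bot.movel(position, rot=None, max_speed=150, threshold=None): straight line of the TCP; rot=None keeps the orientation; max_speed is the mean speed in mm/s. With threshold (N) it stops when the force on the tool has changed by that much, and returns True; else False.
- bot.move_j(angles): joint-space move.
- bot.grip(opening, effort=None): opening from 0.0 (shut) to 1.0 (fully open); effort is the grip in N (None keeps the last); returns when the fingers have stopped.
- bot.dwell(seconds).
- solve_ik(position, orientation): joint angles nearest the present ones, or None.
- bot.get_state(): the state.
- imaging.capture(name): name is "scene" or "top" or "wrist"; returns the picture (400x640x3 uint8, blue, green, red); there is no depth.
- imaging.camera_model(name): a dict with "K" (3x3 intrinsics, pixels), "position" and "rotation" of the camera in the world. Camera axes: x right, y up, looking along -z (the intrinsics and any distortion apply to the point x, -y, -z); pixel columns grow to the right and rows downward; lengths in mm; the calibration is good to about 2 mm. A picture is of the moment at which its call begins: read the wrist's pose just before it. camera_model takes no time and is no camera call; for the wrist camera it gives the pose at the moment of the call.
A pose or a line that the arm cannot do raises bot.IKError and nothing moves.
- bot.sign_off(): hands the job in; it is judged then, once.
The state is a dict: "t": time; "qpos": joint angles; "joint_velocities": joint speeds; "effort": joint torques, N m; "tcp_pos": TCP position; "orientation": TCP orientation; "contact_force": force on the tool from outside, world axes, zero at the start; "wrist_torque": the same for the moment, N m; "opening": opening from 0.0 (shut) to 1.0 (fully open); "gripper_force": force on a finger pad.
Only numpy, scipy, OpenCV 4.12 (cv2) and the standard library are available. Lean on these libraries where they do the work, as an engineer would, in place of code of your own. Each camera call takes 0.05 s, during which the arm holds its last target. There are 200 camera calls.

## Task

Stand the loose pale finial upright in the empty front bay of the small sorting tray directly in front of the finial already standing there (not in front of the dark knob), and let go of it. Then lift the sprung lid of the wooden spares box by its black grip until the white line on the lid's right edge lines up with the red pointer on the box's quadrant, without shifting the pointer, and finish while still holding the lid steady at that angle, so that the pair can be put in. Do not disturb the other pieces.

Things in the scene. Friction and masses are not known exactly. Their poses are not given: they have to be found in the camera images.
- loose_finial: loose turned finial of pale wood, 42 mm widest (at the round belly) and 76 mm tall, 28 to 56 g, standing upright on the bench to the robot's right; origin at the centre of its underside, z up its axis. The one to move.
- tray_finial: a second, identical pale finial (42 x 42 x 76 mm) standing in one of the two back bays of the tray, which one varies; origin at the centre of its underside. Leave it there.
- tray_knob: dark turned wooden knob, 44 x 44 x 50 mm, standing in the other back bay; origin at the centre of its underside. Leave it there.
- wax_tin: flat round yellow tin, 74 mm across and 32 mm tall, loose on the bench near the loose finial; origin at the centre of its underside. Leave it alone.
- tray: fixed sorting tray of pale wood, 139 x 139 x 14 mm, walls and dividers 5 mm thick, floor 5 mm thick, 2 x 2 square bays about 62 mm wide; origin at the centre of its underside, x axis towards the back bays (away from the robot), y to the left.
- front_left (a point): centre of the floor of the front left bay (empty at the start), 5 mm above the bench; axes as the tray's
- front_right (a point): centre of the floor of the front right bay (empty at the start), 5 mm above the bench; axes as the tray's
- back_left (a point): centre of the floor of the back left bay, directly behind front_left, 67 mm from it
- back_right (a point): centre of the floor of the back right bay, directly behind front_right, 67 mm from it
- spares_box: wooden spares box fixed to the bench at the robot's left, 122 x 165 x 62 mm; origin at the centre of its underside, x axis from front to back, y to its left. Hinge axis along y at x = +59, z = +42 mm in this frame; the lid's front edge is at x = -48 mm. An aluminium quadrant with ticks every 5 degrees stands at its right side (y = -96 mm, up to 165 mm above the bench).
- spares_box_lid (a joint): opening angle of the sprung lid in rad: 0 shut, grows as the front rises. A spring pulls it shut with 0.3 N m when shut plus 0.5 N m per rad, about 3 to 6 N at the grip with its weight; it snaps shut if released.
- lid_grip: the lid's grip with its strap, rigid with the lid: black ribbed plastic bar 18 mm thick and 36 mm long, parallel to the hinge, held 33 mm out in front of the lid's front edge by a 14 mm wide, 3 mm thick steel strap at the bar's middle. Origin on the hinge axis, x axis along the lid from front to back, so that it turns with the lid.
- grip_mid (a point): middle of the black grip bar, 149 mm in front of and 17.5 mm above the hinge axis in the lid's frame (about 60 mm above the bench when shut); y axis along the bar
- pointer (a joint): angle of the red pointer in rad on the same scale as the lid: the lid is at the mark when the two angles are equal, the white line then parallel to the pointer. The pointer pivots stiffly on the hinge axis, at the box's right side, outside the quadrant; set between 0.45 and 0.95.
- pointer_tip (a point): on the red round stud (20 mm across, 22 mm long) at the pointer's end, 134 mm from the hinge axis; x axis along the pointer towards the hinge
Things that resemble listed ones, but are neither listed nor needed, are in the scene too. Of the things shaped like the tray_knob, the wooden one is meant. Leave any turquoise look-alike of the loose_finial alone.

How it is judged:
By the outcome, as a careful person would: the job done as asked, in the order asked, and still so for the second after the job is handed in, while the arm keeps its last pose, push and grip.
It also fails if it takes over 43 s, if anything falls off the work surface, if the arm or the gripper's body presses on something with over 40 N, if the wrist force passes 120 N, or if a joint passes its speed limit or range.

## Working session

There is one attempt and no reset: what is moved stays moved. The work goes in short steps, each a Python script; the robot and the scene stay as the last script left them, time stands still between calls to the robot, and variables do not carry over. Pictures are saved under pics/ and viewed, at most 10 in all, crops included, and the job is handed in when it is done.

```bash
ls; mkdir -p pics; python3 - <<'E'
from bench import bot, imaging
import cv2,numpy as np
for n in ["scene","top"]:
    im=imaging.capture(n); cv2.imwrite(f"pics/{n}0.png",im); m=imaging.camera_model(n); print(n,m)
s=bot.get_state(); print(s['t'],s['tcp_pos'],s['orientation'])
E
```

```text
pics
scene {'K': array([[443.74621855,   0.        , 315.84206013],
       [  0.        , 443.74621855, 202.8254898 ],
       [  0.        ,   0.        ,   1.        ]]), 'position': array([-1.42421093e-01,  8.76438225e+02,  5.66353660e+02]), 'rotation': array([ 1.16548614, -0.02388375, -2.65996074])}
top {'K': array([[445.93441048,   0.        , 320.86675229],
       [  0.        , 445.93441048, 195.32126472],
       [  0.        ,   0.        ,   1.        ]]), 'position': array([ 328.22780433, -149.37867525, 1648.10774876]), 'rotation': array([ 0.14320454, -0.01177644, -1.56843376])}
0.1 [ 216.48622464 -505.05026124  230.59723696] [-3.14008874e+00 -2.12363391e-04  4.04804588e-01]
```

View pics/scene0.png

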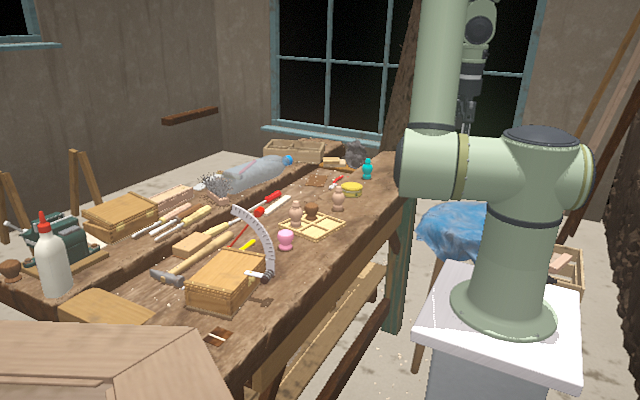

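View pics/top0.png

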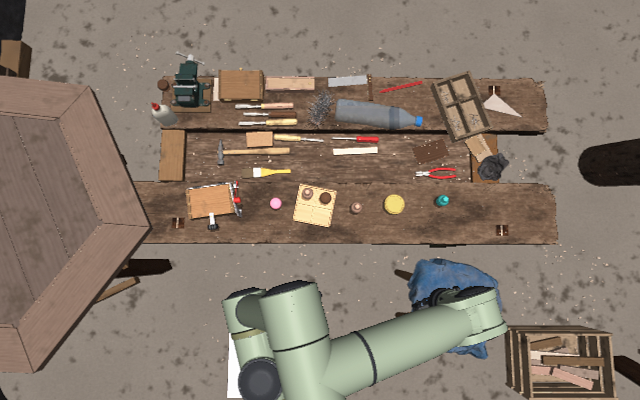

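The top view shows the loose pale finial at (356,208), the turquoise look-alike at (443,200) and the tin at (394,204). In the tray at (315,205), the finial is back-left at (307,194) and the dark knob back-right at (325,198). A pink knob sits at (276,203) and the box at (210,200). I'll write helpers and get close-ups.

```bash
cat > h.py <<'E'
from bench import bot, solve_ik, imaging
import cv2, numpy as np
from scipy.spatial.transform import Rotation as Ro
def cam(n):
    m=imaging.camera_model(n); return m['K'],np.array(m['position']),Ro.from_euler('xyz',m['rotation']).as_matrix(),m
def ray(c,uv):
    K,p,R,_=c; v=np.linalg.solve(K,[uv[0],uv[1],1.]); return p,R@np.array([v[0],-v[1],-v[2]])
def onz(c,uv,z):
    p,d=ray(c,uv); return p+d*(z-p[2])/d[2]
def onplane(c,uv,q,n):
    p,d=ray(c,uv); return p+d*(np.dot(q-p,n)/np.dot(d,n))
def proj(c,X):
    K,p,R,_=c; v=R.T@(np.array(X,float)-p); v=np.array([v[0],-v[1],-v[2]]); w=K@v; return w[:2]/w[2]
E
python3 - <<'E'
from h import *
t=cam("top");s=cam("scene")
for k,uv,z in [("fin",(356,208),60),("tin",(394,204),32),("turq",(443,200),60),("tray",(315,205.5),10),("tf",(307,194),70),("knob",(325,198),50),("box",(210,202),60),("grip",(212,226),60)]:
    X=onz(t,uv,z); print(k,X.round(), proj(s,X).round())
c=cam("wrist"); print(c[3])
im=imaging.capture("wrist"); 
a=cv2.resize(cv2.imread("pics/scene0.png")[160:310,175:385],None,fx=3,fy=3,interpolation=cv2.INTER_CUBIC)
b=cv2.resize(cv2.imread("pics/top0.png")[170:245,180:460],None,fx=2.8,fy=2.8,interpolation=cv2.INTER_CUBIC)
cv2.imwrite("pics/w0.png",im)
cv2.imwrite("pics/crop0.png",cv2.vconcat([cv2.copyMakeBorder(a[:,:],0,0,0,784-630,cv2.BORDER_CONSTANT),b[:140]]))
E
```

```text
fin [ 512. -294.   60.] [340. 191.]
tin [ 530. -436.   32.] [353. 185.]
turq [ 542. -608.   60.] [369. 163.]
tray [ 526. -147.   10.] [314. 223.]
tf [ 560. -118.   70.] [299. 205.]
knob [ 549. -183.   50.] [313. 204.]
box [532. 229.  60.] [230. 267.]
grip [446. 219.  60.] [267. 276.]
{'K': array([[329.77262487,   0.        , 322.97886735],
       [  0.        , 329.77262487, 202.58304086],
       [  0.        ,   0.        ,   1.        ]]), 'position': array([ 285.34665337, -475.32512922,  374.43659775]), 'rotation': array([-0.29565211,  0.0016011 , -1.16561871])}
```

View pics/crop0.png

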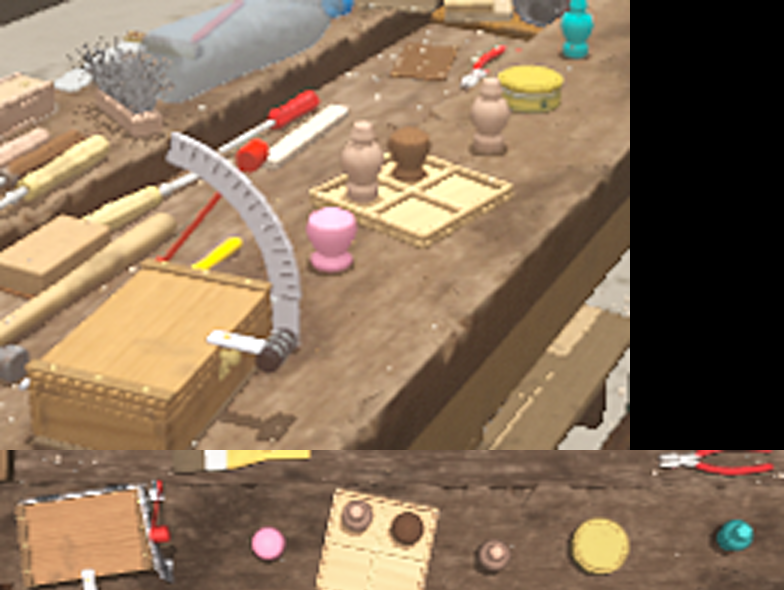

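View pics/w0.png

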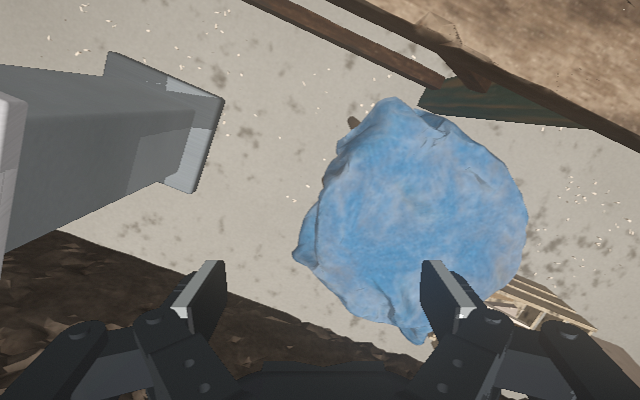

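The crop confirms that the loose finial stands between tray and tin, that the tray finial is in the back-left bay, and that the target is front_left. Next is a close wrist view of the tray and finial.

```bash
python3 - <<'E'
from h import *
bot.move_ptp([440,-215,270],[np.pi,0,0])
c=cam("wrist"); im=imaging.capture("wrist"); cv2.imwrite("pics/w1.png",im)
import pickle; pickle.dump(c,open("w1.pkl","wb"))
s=bot.get_state(); print(s['t'],s['tcp_pos'],s['orientation'],s['qpos'],s['contact_force'])
for Y in (0,np.pi,-np.pi):
  for p in (0,-.4,-.8,.4,.8):
    R=Ro.from_euler('xyz',[np.pi,0,Y]); q=(Ro.from_euler('y',p)*R).as_euler('xyz'); print(round(Y,1),p,[solve_ik([X,219,Z],list(q)) is not None for X,Z in((446,55),(455,100),(475,150),(500,180))], (Ro.from_euler('y',p)*R).as_matrix()[:,2].round(2))
E
```

```text
1.575 [ 439.74220138 -215.82246475  269.85198424] [ 3.14142521e+00  2.37375287e-04 -1.18621283e-03] [-6.06905398e-01  1.90141993e-01 -2.74656090e-01  1.10609805e+00
 -2.72802444e-04  2.53587346e+00] [-0.52117979  0.03350906 -0.04145752]
0 0 [True, True, True, True] [ 0. -0. -1.]
0 -0.4 [True, True, True, True] [ 0.39 -0.   -0.92]
0 -0.8 [True, True, True, True] [ 0.72 -0.   -0.7 ]
0 0.4 [True, True, True, True] [-0.39 -0.   -0.92]
0 0.8 [True, True, True, True] [-0.72 -0.   -0.7 ]
3.1 0 [True, True, True, True] [ 0.  0. -1.]
3.1 -0.4 [True, True, True, True] [ 0.39  0.   -0.92]
3.1 -0.8 [True, True, True, True] [ 0.72  0.   -0.7 ]
3.1 0.4 [True, True, True, True] [-0.39  0.   -0.92]
3.1 0.8 [True, True, True, True] [-0.72  0.   -0.7 ]
-3.1 0 [True, True, True, True] [-0.  0. -1.]
-3.1 -0.4 [True, True, True, True] [ 0.39  0.   -0.92]
-3.1 -0.8 [True, True, True, True] [ 0.72  0.   -0.7 ]
-3.1 0.4 [True, True, True, True] [-0.39  0.   -0.92]
-3.1 0.8 [True, True, True, True] [-0.72  0.   -0.7 ]
```

View pics/w1.png

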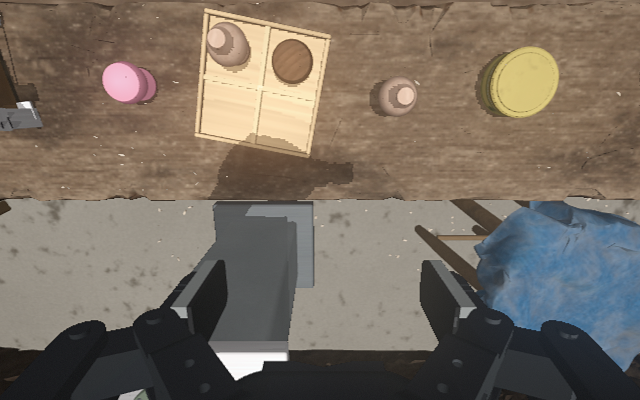

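The wrist view shows the loose finial with its top at about (404,96), and the tray corners at about (207,10), (330,36), (308,156) and (196,135). The tray finial is at (225,40), back-left in the bays, with the knob beside it at (292,60). I'll localise and grasp.

```bash
python3 - <<'E'
from h import *
import pickle
c=pickle.load(open("w1.pkl","rb")); im=cv2.imread("pics/w1.png"); hsv=cv2.cvtColor(im,cv2.COLOR_BGR2HSV)
for uv in [(404,96),(390,100),(220,105),(292,60),(150,130)]: print(uv,hsv[uv[1],uv[0]])
g=cv2.cvtColor(im,cv2.COLOR_BGR2GRAY)
C=cv2.cornerSubPix(g,np.array([[207,10],[330,36],[308,156],[196,135]],np.float32).reshape(-1,1,2),(6,6),(-1,-1),(3,50,.01)).reshape(-1,2)
print(C)
P=np.array([onz(c,u,14) for u in C]); print(P.round(1)); print('sides',[np.linalg.norm(P[i]-P[i-1]).round(1) for i in range(4)])
ctr=P.mean(0); xa=(P[0]+P[1]-P[2]-P[3]); yaw=np.arctan2(xa[1],xa[0]); ya=P[0]+P[3]-P[1]-P[2]; yaw2=np.arctan2(-ya[0],ya[1]); print(ctr,yaw,yaw2)
# finial blob
m=((hsv[...,0]<14)&(hsv[...,1]>40)&(hsv[...,2]>120)).astype(np.uint8)
r=m[70:125,365:430]; n,l,st,ce=cv2.connectedComponentsWithStats(r); print(st[1:],ce[1:]+[365,70])
print(onz(c,(404,96),75),"top")
t=cam("top")
print(onz(t,(356,208),60))
cv2.imwrite("pics/c1.png",cv2.resize(im[0:170,185:435],None,fx=3.2,fy=3.2,interpolation=cv2.INTER_CUBIC))
E
```

```text
(404, 96) [ 13  57 231]
(390, 100) [ 12  72 148]
(220, 105) [ 18  76 243]
(292, 60) [ 13 110 163]
(150, 130) [ 14  89 123]
[[205.1074    10.061001]
 [329.4224    37.19462 ]
 [308.55908  155.4414  ]
 [196.46555  134.6816  ]]
[[ 609.3  -88.4   14. ]
 [ 582.8 -222.2   14. ]
 [ 452.6 -197.6   14. ]
 [ 477.5  -64.3   14. ]]
sides [np.float64(134.0), np.float64(136.4), np.float64(132.5), np.float64(135.6)]
[ 530.54434343 -143.14565713   14.        ] -0.1837061927234223 -0.18974849018895779
[[  42    1    3    2    3]
 [  48    0    1    1    1]
 [  11    2    1    1    1]
 [  32    2    1    1    1]
 [  17    5    2    2    2]
 [  11    7    1    1    1]
 [  15    6    1    1    1]
 [  14    6   39   41 1209]
 [   6    8    1    2    2]
 [  16    8    1    1    1]
 [  64    9    1    1    1]
 [  54   21    1    1    1]
 [  55   26    1    1    1]
 [  64   32    1    1    1]
 [   0   35    1    1    1]
 [   4   36    2    3    4]
 [   0   38    2    1    2]
 [   8   41    1    1    1]
 [  55   40    1    1    1]
 [  13   44    1    1    1]
 [  46   45    2    2    3]
 [  50   44    1    1  
[... 549 characters left out ...]
[429.          79.        ]
 [419.          91.        ]
 [420.          96.        ]
 [429.         102.        ]
 [365.         105.        ]
 [369.5        107.        ]
 [365.5        108.        ]
 [373.         111.        ]
 [420.         110.        ]
 [378.         114.        ]
 [411.33333333 115.33333333]
 [415.         114.        ]
 [418.5        115.5       ]
 [380.         116.        ]
 [404.         118.        ]
 [415.5        118.        ]
 [400.5        120.5       ]
 [403.5        120.5       ]
 [374.         122.        ]
 [387.         122.        ]
 [410.         124.        ]]
[ 520.27354824 -294.31096671   75.        ] top
[ 511.84136248 -293.68156524   60.        ]
```

View pics/c1.png

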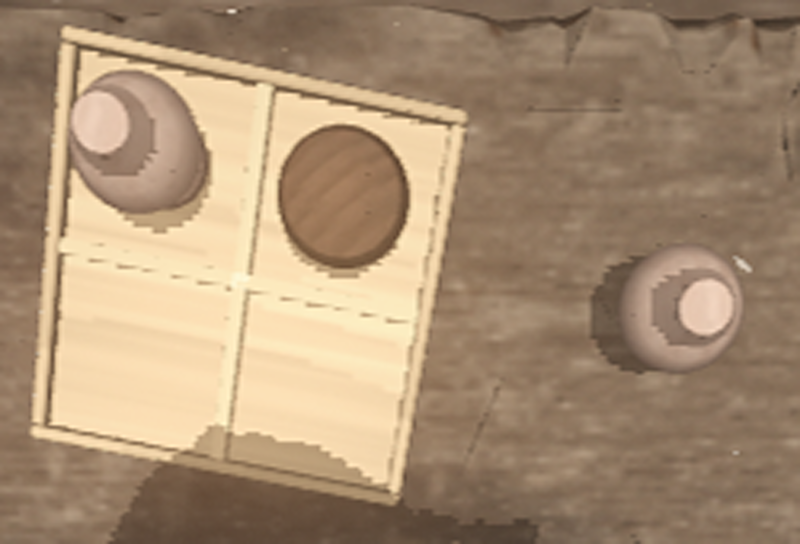

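The crop shows the divider crossing at image (260,88.4), the loose finial's top disc at (405.6,95.6) and its belly centre at (398,96.3). I'll cross-check these and pick.

```bash
python3 - <<'E'
from h import *
import pickle
c=pickle.load(open("w1.pkl","rb"))
print('cross',onz(c,(260,88.4),14).round(1))
a=onz(c,(405.6,95.6),76);b=onz(c,(398,96.3),40); print('fin',a.round(1),b.round(1))
print('tray fin top',onz(c,(216.2,38.4),81).round(1),'belly',onz(c,(229,44),45).round(1))
print('knob',onz(c,(292.5,61),55).round(1))
f=(a+b)/2; o=[np.pi,0,-0.187]
if np.linalg.norm((a-b)[:2])<8:
    bot.grip(0.9,30)
    bot.move_ptp([f[0],f[1],120],o)
    bot.movel([f[0],f[1],19],max_speed=150)
    bot.grip(0.0,30); s=bot.get_state(); print(s['t'],s['opening'],s['gripper_force'],s['tcp_pos'])
    bot.movel([f[0],f[1],75],max_speed=150)
    s=bot.get_state(); print(s['t'],s['opening'],s['contact_force'])
    im=imaging.capture("wrist"); cv2.imwrite("pics/w2.png",im)
E
```

```text
cross [ 529.6 -143.    14. ]
fin [ 520.6 -295.6   76. ] [ 520.5 -296.1   40. ]
tray fin top [ 570.4 -117.3   81. ] belly [ 571.2 -119.3   45. ]
knob [ 554.1 -184.5   55. ]
3.8667 0.46231569874492695 29.77586183231324 [ 521.28037807 -296.16570999   20.19417372]
4.3917 0.4636717221820202 [ 0.67277454 -0.75496103 -1.05592809]
```

View pics/w2.png

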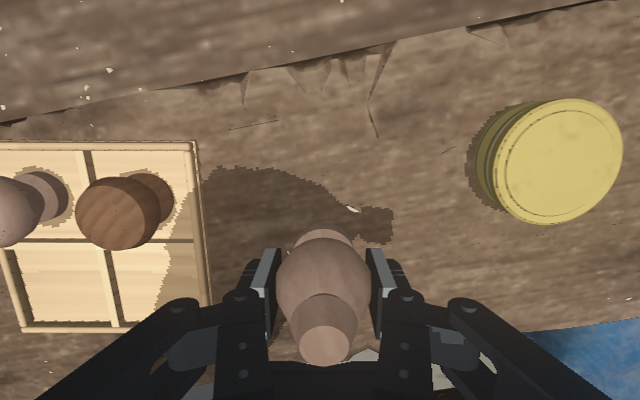

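The finial is held upright in the pads, and the knob and tray are at the left, undisturbed. I'll place it now, then go and look at the box.

```bash
python3 - <<'E'
from h import *
import pickle
th=-0.187; ctr=np.array([530.1,-143.1]); R2=np.array([[np.cos(th),-np.sin(th)],[np.sin(th),np.cos(th)]])
t=ctr+R2@[-33.5,33.5]; print(t, ctr+R2@[33.5,33.5])
bot.movel([520.5,-295.9,102]); bot.movel([t[0],t[1],102],max_speed=200)
bot.movel([t[0],t[1],30],max_speed=120)
r=bot.movel([t[0],t[1],23.5],max_speed=25,threshold=3); s=bot.get_state(); print(r,s['tcp_pos'],s['contact_force'],s['t'])
bot.grip(0.75,30); bot.movel([t[0],t[1],130],max_speed=150)
bot.move_ptp([440,80,275],[np.pi,0,0])
s=bot.get_state(); print(s['t'],s['tcp_pos'])
def snap(n):
    c=cam("wrist"); im=imaging.capture("wrist"); cv2.imwrite(f"pics/{n}.png",im); pickle.dump(c,open(n+".pkl","wb")); return im
a=snap("w3")
bot.move_ptp([460,215,290],[np.pi,0,0]); b=snap("w4")
s=bot.get_state(); print(s['t'],s['tcp_pos'])
cv2.imwrite("pics/w34.png",cv2.resize(cv2.vconcat([a[:250],b[:340]]),None,fx=1,fy=1))
E
```

```text
[ 503.4120791  -103.95597264] [ 569.24402736 -116.4120791 ]
True [ 504.58162758 -104.40115654   25.20322901] [-1.09282442  0.52141883  5.72149293] 6.9333
13.1667 [439.98392269  79.98306225 274.95417669]
13.875 [459.71321054 214.62167703 289.68960418]
```

View pics/w34.png

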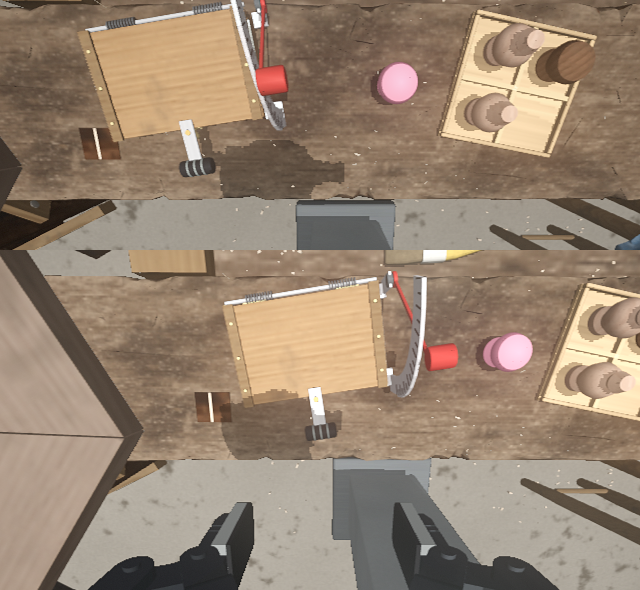

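The finial stands in the front-left bay directly in front of the tray finial. In w4 the grip bar is at about (320,183), the red stud at (441,107) and the pivot at (390,25), with lid corners at about (248,155), (387,138), (378,30) and (226,53). In w3 the bar is at (197,168) and the stud at (271,81). I'll triangulate.

```bash
cat > meas.py <<'E'
from h import *
import pickle
cs=[pickle.load(open(f"w{i}.pkl","rb")) for i in(3,4)]; ims=[cv2.imread(f"pics/w{i}.png") for i in(3,4)]
def tri(cams,uvs):
    A=np.zeros((3,3));b=np.zeros(3)
    for c,u in zip(cams,uvs):
        p,d=ray(c,u); d/=np.linalg.norm(d); M=np.eye(3)-np.outer(d,d); A+=M;b+=M@p
    X=np.linalg.solve(A,b); return X,[np.round(proj(c,X)-u,1) for c,u in zip(cams,uvs)]
def red(im,open_=9):
    h=cv2.cvtColor(im,cv2.COLOR_BGR2HSV); return (((h[...,0]<6)|(h[...,0]>174))&(h[...,1]>170)&(h[...,2]>60)).astype(np.uint8)
def blob(m,uv,w):
    x0,y0=max(uv[0]-w,0),max(uv[1]-w,0); r=m[y0:uv[1]+w,x0:uv[0]+w]; n,l,st,ce=cv2.connectedComponentsWithStats(r); k=1+np.argmax(st[1:,4]); return ce[k]+[x0,y0],st[k]
if __name__=="__main__":
    S=[]
    for im,uv in zip(ims,[(271,81),(441,107)]):
        m=cv2.morphologyEx(red(im),cv2.MORPH_OPEN,np.ones((9,9),np.uint8)); p,st=blob(m,uv,40); S.append(p); print('stud',p.round(1),st[2:])
    print('stud3d',*tri(cs,S))
    B=[]
    for im,uv in zip(ims,[(197,168),(320,183)]):
        g=cv2.cvtColor(im,cv2.COLOR_BGR2HSV); m=((g[...,2]<75)&(g[...,1]<70)).astype(np.uint8); m=cv2.morphologyEx(m,cv2.MORPH_CLOSE,np.ones((5,5),np.uint8)); p,st=blob(m,uv,25); print('bar',p.round(1),st)
        B.append(p)
    print('bar3d',*tri(cs,B))
    im=ims[1]; h=cv2.cvtColor(im,cv2.COLOR_BGR2HSV); print(h[100,320],h[100,200],h[100,240])
    m=((h[...,2]>150)&(h[...,1]>70)&(h[...,0]<25)).astype(np.uint8); m=cv2.morphologyEx(m,cv2.MORPH_OPEN,np.ones((7,7),np.uint8)); m[:,400:]=0; m[:,:210]=0; m[:20]=0
    n,l,st,ce=cv2.connectedComponentsWithStats(m); k=l[100,320]; print(st[k])
    cn=cv2.findContours((l==k).astype(np.uint8),cv2.RETR_EXTERNAL,cv2.CHAIN_APPROX_NONE)[0][0]
    q=cv2.approxPolyDP(cv2.convexHull(cn),8,True).reshape(-1,2); print(q.tolist())
    P=np.array([onz(cs[1],u,62) for u in q]); print(P.round(1)); print(cv2.minAreaRect(P[:,:2].astype(np.float32)))
    cv2.imwrite("pics/c4.png",cv2.resize(cv2.vconcat([im[0:200,210:470]]),None,fx=3,fy=3,interpolation=cv2.INTER_CUBIC))
E
python3 meas.py
```

```text
Traceback (most recent call last):
  File "meas.py", line 16, in <module>
    m=cv2.morphologyEx(red(im),cv2.MORPH_OPEN,np.ones((9,9),np.uint8)); p,st=blob(m,uv,40); S.append(p); print('stud',p.round(1),st[2:])
                                                                             ~~~~^^^^^^^^^
  File "meas.py", line 12, in blob
    x0,y0=max(uv[0]-w,0),max(uv[1]-w,0); r=m[y0:uv[1]+w,x0:uv[0]+w]; n,l,st,ce=cv2.connectedComponentsWithStats(r); k=1+np.argmax(st[1:,4]); return ce[k]+[x0,y0],st[k]
                                                                                                                        ~~~~~~~~~^^^^^^^^^^
ValueError: attempt to get argmax of an empty sequence
```

```bash
sed -i 's/h\[...,0\]<6)|/h[...,0]<10)|/; s/>170)&(h\[...,2\]>60/>150)\&(h[...,2]>60/' meas.py; python3 -c "
import cv2
for f,p in(('w3',(271,81)),('w4',(441,107))):
  h=cv2.cvtColor(cv2.imread(f'pics/{f}.png'),cv2.COLOR_BGR2HSV); print(h[p[1],p[0]-8:p[0]+9:4].tolist())
"; python3 meas.py
```

```text
[[2, 154, 241], [2, 153, 244], [2, 150, 246], [2, 151, 245], [2, 151, 244]]
[[1, 154, 255], [1, 154, 255], [1, 152, 255], [1, 151, 255], [2, 151, 255]]
stud [270.3  80. ] [ 31  29 700]
stud [442.  106.6] [ 26  25 590]
stud3d [530.84014976 119.97136248 156.20959251] [array([ 0. , -0.4]), array([-0.1,  0.4])]
bar [196.5 167.2] [  8  15  35  19 469]
bar [333.5 186. ] [38 28  2  1  2]
bar3d [452.29360335 204.69057595  99.87526767] [array([-0.2,  1.5]), array([ 0.2, -1.4])]
[ 17  96 231] [ 14  81 139] [ 17  93 203]
[  212    31   188   165 18040]
[[394, 62], [399, 180], [389, 194], [339, 186], [212, 129], [222, 55], [378, 31]]
[[574.5 142.   62. ]
 [448.6 128.1  62. ]
 [431.8 138.6  62. ]
 [441.3 197.2  62. ]
 [505.8 338.2  62. ]
 [580.9 320.6  62. ]
 [603.6 160.1  62. ]]
((508.0797119140625, 236.5594940185547), (173.18453979492188, 202.6147918701172), 6.3075456619262695)
```

View pics/c4.png

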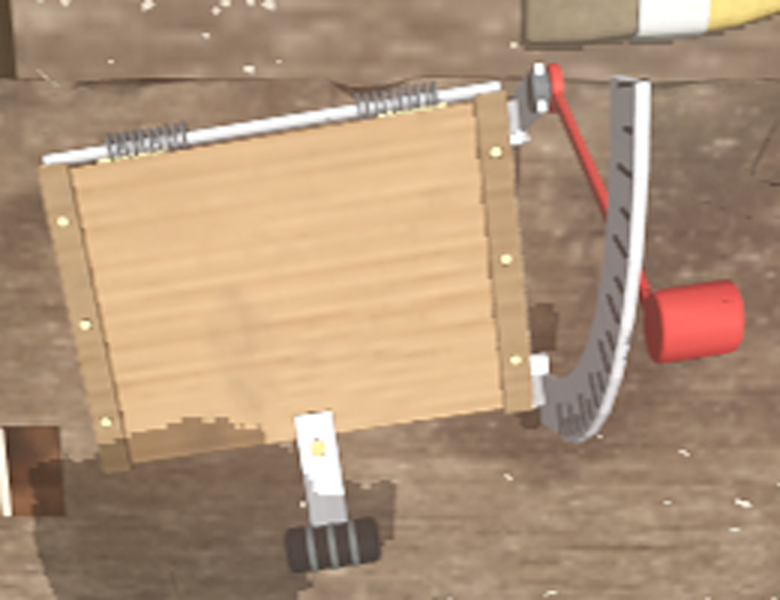

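The crop shows the bar centre at image (320.7,181.3), lid corners at (244.3,156.7), (387.3,136), (376.7,29.3) and (224,56), the pointer pivot at about (395,27) and the stud at (442,107). Now the box frame and pointer angle.

```bash
python3 - <<'E'
from meas import *
c=cs[1]
print('bar',*tri(cs,[(196.5,167.2),(320.7,181.3)]), onz(c,(320.7,181.3),60), onz(cs[0],(196.5,167.2),60))
P=np.array([onz(c,u,62) for u in [(244.3,156.7),(387.3,136),(376.7,29.3),(224,56)]]); print(P.round(1))
y1=P[0]-P[1]; y2=P[3]-P[2]; x1=P[3]-P[0]; x2=P[2]-P[1]
print([np.linalg.norm(v).round(1) for v in(y1,y2,x1,x2)], [np.arctan2(-v[0],v[1]).round(3) for v in(y1,y2)],[np.arctan2(v[1],v[0]).round(3) for v in(x1,x2)], P.mean(0))
# rod ends at z=42
R=[onz(c,u,42) for u in[(225,53.3),(376.3,29)]]; print('rod42',R, np.linalg.norm(R[0]-R[1]), np.arctan2(-(R[0]-R[1])[0],(R[0]-R[1])[1]))
# scene view of stud
im=cv2.imread("pics/scene0.png"); s=cam("scene"); m=red(im)
p,st=blob(m,(259,212),14); print('scene stud',p,st)
print(tri(cs+[s],[(270.3,80.),(442,106.6),p]), tri([cs[1],s],[(442,106.6),p]))
E
```

```text
bar [447.04197288 218.43421241  63.54148911] [array([ 0. , -0.2]), array([-0. ,  0.2])] [446.41438007 218.43054525  60.        ] [446.15792051 219.84853694  60.        ]
[[475.2 304.7  62. ]
 [498.5 144.5  62. ]
 [605.2 161.5  62. ]
 [579.9 318.7  62. ]]
[np.float64(161.9), np.float64(159.1), np.float64(105.6), np.float64(108.0)] [np.float64(0.144), np.float64(0.159)] [np.float64(0.132), np.float64(0.158)] [539.73399319 232.35027197  62.        ]
rod42 [array([585.09542593, 322.83719634,  42.        ]), array([609.29009175, 159.02514629,  42.        ])] 165.589159051286 0.1466375692365572
scene stud [258.55813953 211.30232558] [ 9  8 10 11 86]
(array([530.87595223, 119.54538334, 150.02056371]), [array([1.8, 0.1]), array([-2.2,  0.2]), array([-0. , -0.4])]) (array([531.47266332, 117.59219115, 148.38505932]), [array([-0.4, -0.5]), array([ 0.2, -0.1])])
```

Hinge ≈ (594.5, 240.9, 42), yaw ≈ 0.149, pointer ≈ 0.92 rad (stud radius 133.5, against 134 stated). I'll grasp the bar by its ends with the tool tilted forward, then turn about the hinge with the lid.

```bash
cat > lid.py <<'E'
from h import *
H=np.array([594.3,240.9,42.]); YAW=0.149
Rb=Ro.from_euler('z',YAW)
def rot(th): return Rb*Ro.from_euler('y',th)*Rb.inv()   # lid opening th: -x -> +z
def pose(p0,r0,th):
    r=rot(th); return H+r.apply(np.array(p0)-H),(r*r0)
def eul(r): return list(r.as_euler('xyz'))
def rep(tag):
    s=bot.get_state(); f=Rb.inv().apply(s['contact_force']); print(tag,round(s['t'],2),np.round(s['tcp_pos'],1),'F(box)',np.round(f,1),'T',np.round(s['wrist_torque'],1),'op',round(s['opening'],3)); return s
E
python3 - <<'E'
from lid import *
import pickle
r0=Rb*Ro.from_euler('y',-0.8)*Ro.from_euler('x',np.pi); z=r0.apply([0,0,1]); print(z, rot(.9).apply([-1,0,0]))
bar=np.array([446.3,219.1,59.8])
g=bar+21*z; pre=bar-70*z
# check IK along path
for th in np.arange(0,1.0,.2):
    p,r=pose(g,r0,th); q=solve_ik(list(p),eul(r)); print(round(th,1),None if q is None else np.round(q,2))
bot.grip(0.75,60)
bot.move_ptp(list(pre),eul(r0)); rep('pre')
h=bot.movel(list(g),max_speed=80,threshold=8); s=rep(('in',h))
if not h:
    bot.grip(0.0,80); s=rep('grip'); 
    pickle.dump((s['tcp_pos'],s['orientation']),open('g0.pkl','wb'))
im=imaging.capture("wrist"); cv2.imwrite("pics/w5.png",im)
E
```

```text
[ 0.7094078   0.106491   -0.69670671] [-0.62994862  0.05554935  0.77464766]
0.0 None
0.2 [ 0.38  0.27 -1.11 -0.4  -0.13 -2.95]
0.4 [ 0.34  0.22 -0.87  0.1  -0.08 -2.96]
0.6 [ 0.31  0.28 -0.6   0.49 -0.03 -2.98]
0.8 [ 0.29  0.41 -0.32  0.84  0.   -3.  ]Traceback (most recent call last):
  File "<stdin>", line 10, in <module>
bench.IKError: the arm cannot take that pose within its joint ranges
```

```bash
python3 - <<'E'
from lid import *
import pickle
bar=np.array([446.3,219.1,59.8])
for p0 in (-.65,-.5,-.35):
    r0=Rb*Ro.from_euler('y',p0)*Ro.from_euler('x',np.pi); z=r0.apply([0,0,1])
    g=bar+21*z; pre=bar-70*z
    L=[solve_ik(list(pre),eul(r0))]+[solve_ik(list(a),eul(b)) for a,b in (pose(g,r0,th) for th in np.arange(0,1.0,.12))]
    print(p0,[None if q is None else np.round(q,2)[[2,3,5]].tolist() for q in L])
    if all(q is not None for q in L): break
else: raise SystemExit
bot.grip(0.75,60)
bot.move_ptp(list(pre),eul(r0)); rep('pre')
h=bot.movel(list(g),max_speed=80,threshold=8); s=rep(('in',h))
if not h:
    bot.grip(0.0,80); s=rep('grip'); 
    pickle.dump((s['tcp_pos'],s['orientation']),open('g0.pkl','wb'))
im=imaging.capture("wrist"); cv2.imwrite("pics/w5.png",im)
E
```

```text
-0.65 [[-1.23, -0.35, -2.91], [-1.19, -0.65, -2.95], [-1.06, -0.29, -2.95], [-0.92, 0.0, -2.96], [-0.77, 0.26, -2.97], [-0.61, 0.49, -2.98], [-0.45, 0.71, -2.99], [-0.28, 0.91, -3.0], [-0.1, 1.11, -3.02], [0.09, 1.32, -3.03]]
pre 15.66 [405.7 213.3 116.3] F(box) [ 0.4 -0.4 -0.9] T [-0.1  0.6 -0. ] op 0.746
('in', False) 16.95 [458.8 221.   43.3] F(box) [ 0.9 -0.3  0.3] T [-0.1  0.6 -0. ] op 0.75
grip 17.32 [458.7 220.1  43.5] F(box) [-4.4 -3.4  7.2] T [-0.6  0.4 -0.3] op 0.408
```

Grip holds at opening 0.408, which fits the 36 mm bar. I'll lift in small steps and watch the forces.

```bash
cat >> lid.py <<'E'
r0=Rb*Ro.from_euler('y',-.65)*Ro.from_euler('x',np.pi); g0=np.array([446.3,219.1,59.8])+21*r0.apply([0,0,1])
def go(th,sp=45,off=0.):
    p,r=pose(g0,r0,th); p=p+rot(th).apply(Rb.apply([off,0,0]))
    bot.movel(list(p),eul(r),max_speed=sp)
E
python3 - <<'E'
from lid import *
for th in (.1,.2,.3): go(th); rep(th)
E
```

```text
0.1 17.82 [459.4 220.2  56.8] F(box) [-0.2 -3.6 -1.9] T [-0.7  0.6 -0.3] op 0.405
0.2 18.27 [461.2 220.5  69.7] F(box) [-1.6 -4.6 -2.4] T [-0.9  0.4 -0.4] op 0.403
0.3 18.72 [464.4 221.   82.6] F(box) [-2.7 -5.6 -1.7] T [-1.   0.4 -0.3] op 0.404
```

```bash
python3 - <<'E'
from lid import *
import pickle
for th in (.42,.54,.66,.78,.86): go(th); s=rep(th)
p,r=pose(g0,r0,.86); print(p, eul(r), s['orientation'])
c=cam("wrist"); im=imaging.capture("wrist"); cv2.imwrite("pics/w6.png",im); pickle.dump(c,open("w6.pkl","wb"))
sc=imaging.capture("scene"); cv2.imwrite("pics/s6.png",sc); tp=imaging.capture("top"); cv2.imwrite("pics/t6.png",tp)
a=cv2.resize(sc[190:290,190:320],(600,462),interpolation=cv2.INTER_CUBIC)[:,:400]
cv2.imwrite("pics/f6.png",cv2.vconcat([cv2.hconcat([cv2.resize(im,(480,300)),cv2.resize(sc[190:290,190:310],(320,267)).repeat(1,0)[:300] if 0 else cv2.resize(sc[190:290,190:310],(320,300),interpolation=cv2.INTER_CUBIC)]),cv2.resize(im[0:180,320:640],(800,300) if 0 else (533,300),interpolation=cv2.INTER_CUBIC) if 0 else cv2.resize(im[20:200,160:640],(800,300),interpolation=cv2.INTER_CUBIC)]))
E
```

```text
0.42 19.23 [469.9 221.8  97.7] F(box) [-3.2 -4.  -0.6] T [-1.   0.4 -0.2] op 0.406
0.54 19.75 [477.2 222.9 112. ] F(box) [-5.1 -4.6  0.5] T [-1.   0.5 -0.1] op 0.403
0.66 20.27 [486.2 224.2 125.6] F(box) [-5.4 -4.3  1.2] T [-1.1  0.7 -0. ] op 0.402
0.78 20.78 [496.9 225.8 138.1] F(box) [-7.3 -6.4  4. ] T [-1.2  0.8  0.2] op 0.404
0.86 21.18 [504.9 227.  145.7] F(box) [-7.2 -5.3  4.2] T [-1.2  0.9  0.2] op 0.402
[506.72897507 228.17114636 146.44522481] [np.float64(3.141592653589793), np.float64(0.20999999999999996), np.float64(0.14900000000000002)] [3.13949349 0.21499106 0.14864179]
```

View pics/f6.png

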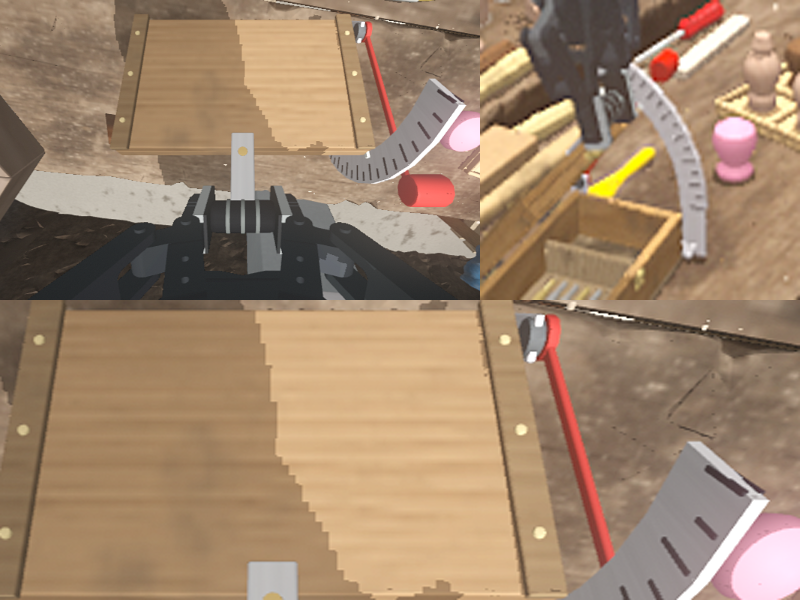

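f6 shows the lid raised with the bar firmly between the fingers. The red stud is at about w6 (569,253), the pivot at (484,40) and the lid's front-right top corner at about (500,199). No views are left, so I'll compare angles numerically, using all views.

```bash
cat > cmp.py <<'E'
from meas import *
from lid import *
from scipy.optimize import least_squares
def box(X): return Rb.inv().apply(np.array(X)-H)
def world(b): return H+Rb.apply(b)
def ang(c,u,yb):
    b=box(onplane(c,u,world([0,yb,0]),Rb.apply([0,1,0]))); return b.round(1),round(float(np.arctan2(b[2],-b[0])),4),round(float(np.hypot(b[0],b[2])),1)
if __name__=="__main__":
    c6=pickle.load(open("w6.pkl","rb")); im=cv2.imread("pics/w6.png"); s=cam("scene")
    m=cv2.morphologyEx(red(im),cv2.MORPH_OPEN,np.ones((13,13),np.uint8)); u6,st=blob(m,(569,253),60); print('w6 stud',u6,st)
    C={'w3':(cs[0],np.array([270.3,80.])),'w4':(cs[1],np.array([442,106.6])),'w6':(c6,u6),'sc':(s,np.array([258.56,211.3]))}
    X,e=tri([v[0] for v in C.values()],[v[1] for v in C.values()]); print('all',box(X).round(1),e, np.arctan2(box(X)[2],-box(X)[0]))
    for k in C:
        f=lambda a:[-134*np.cos(a),0,134*np.sin(a)]
    # stud with circle constraint: unknown phi, yb; per-view subsets
    for ks in (['w3','w4','w6','sc'],['w4','sc'],['w3','w4','w6'],['w6'],['w3'],['w4'],['sc']):
        F=lambda q:np.concatenate([proj(C[k][0],world([-134*np.cos(q[0]),q[1],134*np.sin(q[0])]))-C[k][1] for k in ks])
        o=least_squares(F,[.9,-112]); print(ks,o.x.round(4),'rms',np.sqrt(2*o.cost/len(o.fun)).round(2))
    # lid top right corner & bar in w6, w4 (th=0)
    h=cv2.cvtColor(im,cv2.COLOR_BGR2HSV)
    print('corner w4',ang(cs[1],(387.3,136),-81),'w6',ang(c6,(499.5,199),-81))
    print('pivot w4',ang(cs[1],(395,27),-105),'w6',ang(c6,(484,40),-105))
    print('lid corner back w6', proj(c6,world([0,-81,0])))
    t=bot.get_state(); b0=box([458.7,220.1,43.5]); b=box(t['tcp_pos']); print('tcp th',np.arctan2(b[2],-b[0])-np.arctan2(b0[2],-b0[0]))
    # column profile along lid right edge row for hue/brightness, to find the front edge
    for x in (440,470,490): print(x,h[180:226:2,x,2].tolist())
E
python3 cmp.py
```

```text
w6 stud [590.13559322 249.8700565 ] [ 69  50  25  15 354]
all [ -79.4 -112.7  109.3] [array([ 4. , -2.3]), array([ 0.9, -1.8]), array([-18. ,   2.3]), array([-0.2, -1.3])] 0.9424911572400568
['w3', 'w4', 'w6', 'sc'] [   0.9571 -116.0864] rms 5.34
['w4', 'sc'] [   0.9235 -112.6964] rms 0.25
['w3', 'w4', 'w6'] [   0.9583 -116.0461] rms 6.1
['w6'] [   0.9402 -121.553 ] rms 0.0
['w3'] [   0.9274 -109.1088] rms 0.0
['w4'] [   0.9228 -112.8056] rms 0.0
['sc'] [   0.9246 -110.8812] rms 0.0
corner w4 (array([-108.9,  -81. ,   20.7]), 0.1874, 110.9) w6 (array([-59.5, -81. ,  95.6]), 1.0144, 112.6)
pivot w4 (array([   3. , -105. ,   -8.3]), -1.9206, 8.8) w6 (array([   0.6, -105. ,  -10.6]), -1.6274, 10.6)
lid corner back w6 [452.62678588  42.04504053]
tcp th 0.842627924207372
440 [221, 224, 224, 219, 214, 216, 219, 218, 246, 199, 200, 214, 211, 205, 127, 128, 162, 167, 180, 178, 179, 188, 185]
470 [203, 199, 223, 220, 215, 215, 219, 219, 252, 203, 199, 209, 205, 199, 147, 148, 148, 147, 147, 148, 147, 149, 148]
490 [190, 185, 185, 185, 186, 186, 186, 161, 213, 173, 200, 255, 255, 255, 255, 255, 143, 147, 147, 149, 149, 149, 148]
```

```bash
python3 - <<'E'
from cmp import *
c6=pickle.load(open("w6.pkl","rb")); im=cv2.imread("pics/w6.png"); h=cv2.cvtColor(im,cv2.COLOR_BGR2HSV)
m=(((h[...,0]<10)|(h[...,0]>172))&(h[...,1]>120)&(h[...,2]>50)).astype(np.uint8); m=cv2.morphologyEx(m,cv2.MORPH_OPEN,np.ones((9,9),np.uint8))
u,st=blob(m,(569,253),60); print('stud',u,st)
F=lambda q:proj(c6,world([-134*np.cos(q[0]),q[1],134*np.sin(q[0])]))-u
print(least_squares(F,[.9,-112]).x)
for y in(-109,-112,-115): print(ang(c6,u,y))
for v in (195.5,197,199): print(v,ang(c6,(498.5,v),-81),ang(c6,(470,v),-62))
# screws on the lid's right strip: rows y, w4 crop px and w6 lower-crop px ; top z=62 -> 20 above hinge
for a,b in (((375.3,50.7),(462.8,44.2)),((378.7,86.3),(472.6,97.8)),((381.7,119.7),(484,159.8))):
    B=box(onz(cs[1],a,62)); t0=np.arctan2(B[2],-B[0]); f=lambda t:proj(c6,world(Ro.from_euler('y',t[0]).apply(B)))-b
    o=least_squares(f,[.85]); print('screw',B.round(1),o.x,o.fun)
E
```

```text
stud [567.70037326 253.90906006] [  22   39   75   44 2947]
[   0.88491568 -116.39374923]
(array([ -78.7, -109. ,  111.6]), 0.9567, 136.5)
(array([ -81.2, -112. ,  108.4]), 0.9279, 135.4)
(array([ -83.7, -115. ,  105.2]), 0.8987, 134.4)
195.5 (array([-58.5, -81. ,  94.1]), 1.0147, 110.8) (array([-52.4, -62. , 105.5]), 1.1101, 117.8)
197 (array([-59.1, -81. ,  94.4]), 1.0117, 111.4) (array([-52.9, -62. , 105.8]), 1.107, 118.3)
199 (array([-59.9, -81. ,  94.9]), 1.0077, 112.2) (array([-53.7, -62. , 106.2]), 1.103, 119.0)
screw [-20.6 -76.7  20. ] [0.82077971] [0.27652775 0.0500895 ]
screw [-55.7 -76.8  20. ] [0.83400684] [0.09342419 0.03848692]
screw [-90.6 -76.6  20. ] [0.83550092] [-0.87890242 -0.58399051]
```

The pointer is at ≈ 0.924 (w3, w4 and scene agree). The lid is at ≈ 0.836 (tcp 0.843, screws 0.834, corner 0.827). I'll raise it by about 0.088 more and re-measure.

```bash
cat > chk.py <<'E'
from cmp import *
def check(n):
    c=cam("wrist"); im=imaging.capture("wrist"); cv2.imwrite(f"pics/{n}.png",im); pickle.dump(c,open(n+".pkl","wb"))
    sc=imaging.capture("scene"); print('scene stud',blob(red(sc),(259,212),14)[0].round(2))
    h=cv2.cvtColor(im,cv2.COLOR_BGR2HSV); m=(((h[...,0]<10)|(h[...,0]>172))&(h[...,1]>120)&(h[...,2]>50)).astype(np.uint8); m=cv2.morphologyEx(m,cv2.MORPH_OPEN,np.ones((9,9),np.uint8))
    u,st=blob(m,(569,253),60); print('stud',u.round(1),st,ang(c,u,-112))
    t=bot.get_state(); b0=box([458.7,220.1,43.5]); b=box(t['tcp_pos']); print('tcp th',np.arctan2(b[2],-b[0])-np.arctan2(b0[2],-b0[0]), t['t'])
    L=[]
    for B,g in (((-20.6,-76.7,20),.9),((-55.7,-76.8,20),.9),((-90.6,-76.6,20),.9)):
        # brightest pale spot near lid-frame prediction
        p=proj(c,world(Ro.from_euler('y',t['orientation'][1]+.65-.025).apply(B))); x,y=np.round(p).astype(int)
        if y<8: continue
        r=im[y-7:y+8,x-7:x+8].astype(float); w=r.sum(2)-r[...,0]*0; w=np.clip(w-np.percentile(w,90),0,None); yy,xx=np.mgrid[y-7:y+8,x-7:x+8]; q=np.array([(w*xx).sum(),(w*yy).sum()])/w.sum()
        o=least_squares(lambda a:proj(c,world(Ro.from_euler('y',a[0]).apply(B)))-q,[.85]); print('screw',p.round(1),q.round(1),o.x.round(4),o.fun.round(2))
E
python3 - <<'E'
from chk import *
check("w7"); go(.905); go(.947,30); bot.dwell(.3); rep('up'); check("w8")
E
```

```text
scene stud [258.61 211.32]
stud [567.7 253.8] [  22   38   75   45 2957] (array([ -81.2, -112. ,  108.3]), 0.9277, 135.4)
tcp th 0.8426264675480645 21.425
screw [463.2  43.2] [462.6  43.7] [0.8299] [0.48 0.09]
screw [472.9  97.3] [472.5  98. ] [0.8314] [0.11 0.05]
screw [483.3 158.8] [483.7 160.6] [0.8306] [-1.11 -0.74]
up 22.35 [514.3 228.5 153.3] F(box) [-5.9 -5.6  4.3] T [-1.1  0.8  0.3] op 0.408
scene stud [258.56 211.37]
stud [551.  259.5] [   9   47   68   40 2454] (array([ -81.3, -112. ,  108.6]), 0.9281, 135.6)
tcp th 0.9306703627651124 22.45
screw [463.1  43.4] [462.6  44.3] [0.9081] [0.31 0.06]
screw [472.7  97.4] [472.4  98.6] [0.9146] [-0.18 -0.07]
screw [483.1 158.8] [483.6 160.8] [0.9163] [-1.27 -0.85]
```

The lid measures 0.915–0.931 and the pointer 0.924–0.928, so they agree within about 0.01 rad. The stud hasn't moved and the hold is steady, so I'm handing in.

```bash
python3 -c "
from bench import bot
print(bot.sign_off())"
```

```text
the job is handed in; nothing more can be done
None
```

The finial stands released in the front-left bay, in front of the other finial. The lid is held steady at about 0.92 rad, within roughly 0.01 rad of the undisturbed pointer by computed angles (I did not see the white line itself), and the job was handed in at about 22.5 s.

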